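# Load a spice jar into the lane through its sprung flap

### The job

Put the red-capped spice jar away in the wooden spice lane: keeping it upright and down near the worktop, push it in through the sprung blue flap at the lane's mouth and on along the lane until it presses gently but definitely against the sprung rubber pad at the back, with the flap shut again behind it. Then let go so that it stands there on its own behind the closed flap; do not ram the pad or the lane, and leave the other jars and the mug where they are.

Things in the scene. Friction and masses are not known exactly. Their poses are not given: they have to be found in the camera images.
- red_jar_mid (a point): Centre of the spice jar with the red cap (the one to put away): upright round jar, 45 mm in diameter, 105 mm tall, about 0.11 kg; this point is on its axis, 53 mm above its underside, z axis along the jar. It starts upright on the worktop, in any one of three places shared with the other two jars.
- spice_lane: Wooden spice lane, fixed, open on top, no floor but the worktop. Origin: on the worktop, mid-width, in the plane of the closed flap; +x runs into the lane, y across, z up. Walls 55 mm high, 8 mm thick, inner faces at y = +31 and -31 mm, x = 0 to 200 mm; before the flap they flare out to x = -30 mm as a funnel. Hinge blocks on the walls at x = -2 mm reach up to 63 mm. The jar's upper part stands above it all.
- flap (a joint): Sprung flap closing the lane's mouth: blue leaf, free end at y = -25 mm of the lane when shut, 4 mm thick, 8 to 52 mm above the worktop. Angle in rad: 0 shut, growing as it swings inward to at most 1.5; it never opens outward. A jar pushing at its middle feels 1.5 N at first, up to 6 N later. It springs shut only once the jar's axis is 76 mm or more past the flap plane.
- flap_pin (a point): Upright hinge pin of the flap, at x = 0, y = +29 mm of the lane, this point 30 mm above the worktop.
- lane_stop: Wooden block closing the far end of the lane, 16 mm thick, 55 mm high; origin on the worktop at x = 192 mm of the lane, axes as the lane's. A black locking knob on it reaches 70 mm. A steel rod through it carries the sprung back pad that faces the flap.
- rod_bush (a point): Where the rod passes through the block, 34 mm up. The rod is set differently each time and NOT measured: the free pad face is 106 to 150 mm past the flap plane (jar's axis at lane x = 83 to 127 mm at first touch); find it by feel. Rubber pad 44 mm wide, 20 to 52 mm up; spring 2.5 N per mm over 12 mm, damped 80 N per m/s. About 5 N is a good touch; under 3 N is not home, over 12 N is ramming.
- green_jar_mid (a point): Centre of the green-capped spice jar, a bystander: upright, 46 mm in diameter, 106 mm tall; point 53 mm above its underside.
- black_jar_mid (a point): Centre of the black-capped spice jar, a bystander: upright, 41 mm in diameter, 105 mm tall; point 53 mm above its underside.
- mug_mid (a point): Centre of the cup of the yellow mug, a bystander left of the lane: 78 mm in diameter, 113 mm with the handle, 102 mm tall; point 51 mm above its underside.
- red_jar: The same red-capped jar, origin at the centre of its underside, z axis up along the jar.

How it is judged:
On the way, in this order (a step that is already met when the one before it is completed fails the run):
1. the jar, upright and less than 20 mm above the worktop, is pushing the flap open (more than 0.6 rad) in the mouth of the lane (value of joint flap above 0.6 rad and x of red_jar_mid in the frame of spice_lane between -0.03 and 0.075 m and y of red_jar_mid in the frame of spice_lane between -0.02 and 0.02 m and z of red_jar_mid in the frame of spice_lane below 0.073 m and angle between red_jar_mid's own z axis and vertical below 0.3 rad), for 0.1 s.
2. the flap is shut behind the jar and the jar presses on the back pad with more than 3 N, still less than 20 mm above the worktop (value of joint flap below 0.15 rad and x of red_jar_mid in the frame of spice_lane above 0.074 m and z of red_jar_mid in the frame of spice_lane below 0.073 m and contact force between red_jar and lane_stop above 3 N), for 0.1 s.
At the end, for the whole second after the job is handed in: The red-capped jar stands upright (within 0.1 rad) and at rest on the worktop inside the lane, its axis 74 to 145 mm past the flap plane and within 15 mm of the lane's middle, the flap is shut (under 0.1 rad), and the other two jars and the mug are within 30 mm of where they began (x of red_jar_mid in the frame of spice_lane between 0.074 and 0.145 m and y of red_jar_mid in the frame of spice_lane between -0.015 and 0.015 m and z of red_jar_mid in the frame of spice_lane between 0.048 and 0.058 m and angle between red_jar_mid's own z axis and vertical below 0.1 rad and linear speed of red_jar below 0.02 m/s and value of joint flap below 0.1 rad and distance of each of green_jar_mid, black_jar_mid, mug_mid from where it was at the start of the episode below 0.03 m); the robot touches nothing.
It fails at once if the jar presses on the back pad or its block with more than 12 N (contact force between red_jar and lane_stop above 12 N).
It fails at once if the jar presses on any part of the lane with more than 20 N (contact force between red_jar and spice_lane above 20 N).
It fails at once if the green-capped jar is shifted by more than 30 mm (distance of green_jar_mid from where it was at the start of the episode above 0.03 m).
It fails at once if the black-capped jar is shifted by more than 30 mm (distance of black_jar_mid from where it was at the start of the episode above 0.03 m).
It fails at once if the yellow mug is shifted by more than 30 mm (distance of mug_mid from where it was at the start of the episode above 0.03 m).
It also fails if it takes over 42 s, if anything falls off the work surface, if the arm or the gripper's body presses on something with over 40 N, if the wrist force passes 120 N, or if a joint passes its speed limit or range.

### The arm

A 6-joint arm with a two-finger parallel gripper is mounted at the origin on a cart in front of the work surface, level with it; the furniture and walls round the work are solid. World frame = base frame: x ahead of the robot, y to its left, z up, the work surface at z = 0. Lengths are in m, angles in rad, forces in N, time in s.
With the tool pointing down it reaches from about 0.325 to 0.775 m from the base axis. Payload 9.3 kg.
Tool frame: the origin (TCP) lies midway between the tips of the shut fingers; the grasp point (between the pads) lies 19 mm behind it (r.hold_point_z is the distance from the TCP to the grasp point, in m); z points along the fingers, y is the line along which they close (so a half turn about z gives the same grasp; the last joint's range is limited). The gripper opens to 85 mm and grips with 20 to 120 N. Pads are 22 mm wide; open, the fingers measure 114 mm over their backs; the gripper's body (76 mm by 85 mm) begins 54 mm behind the grasp point. The pads swing forward as they close: fully open they stand 13 mm farther back than shut.
Start: joints at [-1.449, 0.259, 0.021, 1.334, 0, 1.418], TCP at [0.149, -0.529, 0.231] pointing down, gripper open.
Joint ranges: [-3.04, 3.04], [-0.91, 1.82], [-1.04, 1.36], [-1.92, 1.95], [-1.52, 1.45], [-3.14, 3.14]. Speed limits (rad/s): [2.22, 2.22, 2.79, 3.14, 3.14, 3.14].

### API

Orientations are given as [roll, pitch, yaw] about the fixed x, y, z axes, in that order (R = Rz(yaw) Ry(pitch) Rx(roll)).
In Python, from rig import r, imaging, ticket, finder gives the robot as it stands.
- The arm moves only by the tool apply_moves, never from a script. Its argument "moves" is a list of rows, each an object of numbers: "x", "y", "z": the shift along the tool's x, y, z in mm; "rx", "ry", "rz": the turn, a rotation vector about the tool's x, y, z in rad; "claw": the finger opening in mm, from 0 to 85.4. A call has 1 to 8 rows; each row is the pose to reach, as a shift and turn from the pose commanded when the call began, along the tool's axes at that moment; what a row does not reach only later rows make up. A row lasts 1/12 s, in which the tool goes at most 41.7 mm and 7.16 degrees, less where a joint would pass 70% of its speed; a pose out of reach is approached as far as the arm can. A call with a gripper value outside its range is refused whole. The fingers move at their own pace and stop on an object; "newtons" is the grip in N (left out, the last holds). Time passes only in rows, so rows that repeat a pose let the fingers close. It gives the time, the measured TCP pose, the force, the opening and the grip force at its end, in the units of the state.
- r.get_obs(): the state, without advancing time (a new reading comes with each control period).
- imaging.read_camera(name): name is "scene" or "top" or "wrist"; returns the picture (400x640x3 uint8, blue, green, red); there is no depth.
- imaging.camera_params(name): a dict with "camera_matrix" (3x3 intrinsics, pixels), "rvec" (rotation vector, rad) and "tvec" (3), from world to camera coordinates, as OpenCV has them. Camera axes: x right, y down, z forward; pixel columns grow to the right and rows downward; lengths in m; the calibration is good to about 2 mm. A picture is of the moment at which its call begins: read the wrist's pose just before it. camera_params takes no time and is no camera call; for the wrist camera it gives the pose at the moment of the call.
- ticket.job_done(): hands the job in; it is judged then, once.
Trained networks look in the newest picture that a camera, given by its name, has taken for a name from the list of things; names that differ only in an ending like _2 or _b are one class to them, and where a whole thing is asked for, a point or a joint stands for the part that bears it (a point fixed in the world has none). Each returns a list of dicts, best first, with "p" (0 to 1); they miss things now and then, are a little off and sometimes report something else, mostly with a low value. They report only what shows in the picture. A call takes as long as a camera call.
- finder.regions_of(camera, query): "region" (400x640 bool, what is visible of it) and "uv" ([column, row] in pixels, amid what is visible of it).
The state is a dict: "clock": time; "joint_pos": joint angles; "joint_velocities": joint speeds; "tau": joint torques, N m; "tool_pos": TCP position; "orientation": TCP orientation; "wrist_force": force on the tool from outside, world axes, zero at the start; "moment": the same for the moment, N m; "finger_gap": finger opening in m; "grasp_force": force on a finger pad.
Only numpy, scipy, OpenCV 4.12 (cv2) and the standard library are available. Lean on these libraries where they do the work, as an engineer would, in place of code of your own. Each camera call takes 0.05 s, during which the arm holds its last target. There are 200 camera calls.

## Working session

There is one attempt and no reset: what is moved stays moved. The work goes in short steps, Python scripts to look and compute and a tool call to move; the robot and the scene stay as the last step left them, time stands still between calls to the robot, and variables do not carry over. Pictures are saved under pics/ and viewed, at most 12 in all, crops included, and the job is handed in when it is done.

Besides the shell and the picture viewer there is one more tool, called as name(argument=value, ...), one argument or row to a line, values as JSON. apply_moves: Moves the arm, as the interface text tells. Its arguments: {"type":"object","properties":{"moves":{"type":"array","items":{"type":"object","properties":{"x":{"type":"number"},"y":{"type":"number"},"z":{"type":"number"},"rx":{"type":"number"},"ry":{"type":"number"},"rz":{"type":"number"},"claw":{"type":"number"}}}},"newtons":{"type":"number"}},"required":["moves"]}

```bash
mkdir -p pics; cat > h.py <<'E'
import numpy as np, cv2
from rig import r, imaging, ticket, finder
from scipy.spatial.transform import Rotation as R
def ray(cam,uv):
    p=imaging.camera_params(cam);K=np.array(p["camera_matrix"]);M=cv2.Rodrigues(np.array(p["rvec"],float))[0];t=np.array(p["tvec"],float).ravel()
    d=M.T@np.linalg.inv(K)@np.array([uv[0],uv[1],1.]);return -M.T@t,d
def at_z(cam,uv,z):
    c,d=ray(cam,uv);return c+d*(z-c[2])/d[2]
def proj(cam,P):
    p=imaging.camera_params(cam)
    return cv2.projectPoints(np.array(P,float).reshape(-1,3),np.array(p["rvec"],float),np.array(p["tvec"],float),np.array(p["camera_matrix"],float),None)[0].reshape(-1,2)
E
python3 - <<'E'
from h import *
a=[imaging.read_camera(c) for c in("scene","top")]
cv2.imwrite("pics/s.png",a[0]);cv2.imwrite("pics/t.png",a[1])
for c in("scene","top"):
    print(c,ray(c,(320,200)))
    for q in("red_jar_mid","green_jar_mid","black_jar_mid","mug_mid","spice_lane","flap","lane_stop"):
        for o in finder.regions_of(c,q)[:2]:
            m=o["region"];ys,xs=np.nonzero(m)
            if len(xs): print(q,round(o["p"],2),np.round(o["uv"],1),xs.min(),xs.max(),ys.min(),ys.max(),np.round(at_z(c,o["uv"],.05),3))
o=r.get_obs();print(o["tool_pos"],o["orientation"],o["clock"],o["wrist_force"],r.hold_point_z)
E
```

```text
scene (array([-0.15915036,  0.62836404,  0.75734839]), array([ 0.55829589, -0.55069875, -0.62057175]))
red_jar_mid 0.71 [382.6 171.7] 378 390 156 192 [ 0.44  -0.219  0.05 ]
green_jar_mid 0.73 [365.4 153.2] 355 372 136 172 [ 0.541 -0.261  0.05 ]
mug_mid 0.58 [198.2 274.1] 175 219 246 306 [0.484 0.371 0.05 ]
spice_lane 0.59 [275.1 217.7] 227 329 188 251 [0.508 0.131 0.05 ]
flap 0.45 [305.8 204.3] 304 313 196 209 [0.491 0.039 0.05 ]
lane_stop 0.58 [245.2 225.5] 228 272 214 245 [0.538 0.202 0.05 ]
top (array([0.32119351, 0.01853733, 1.36371253]), array([ 0.1164334 , -0.01588196, -0.99314099]))
red_jar_mid 0.78 [392.4 213.2] 383 404 206 224 [ 0.431 -0.21   0.05 ]
green_jar_mid 0.59 [405.1 176.6] 394 415 166 186 [ 0.537 -0.252  0.05 ]
black_jar_mid 0.73 [437.4 211.4] 428 449 203 218 [ 0.432 -0.34   0.05 ]
mug_mid 0.58 [188.2 199.7] 171 212 188 216 [0.487 0.379 0.05 ]
spice_lane 0.94 [266.7 181.3] 235 323 169 212 [0.534 0.151 0.05 ]
lane_stop 0.82 [250.4 186.7] 233 272 171 193 [0.52  0.198 0.05 ]
[ 0.14924356 -0.52937019  0.2312959 ] [3.14155661e+00 9.37362938e-06 2.74818535e-01] 0.8 [ 0.26971551 -0.13474171 -0.09443467] 0.0187
```

View pics/t.png

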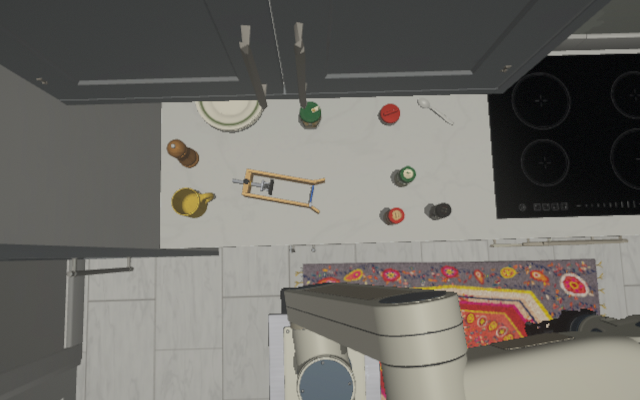

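View pics/s.png

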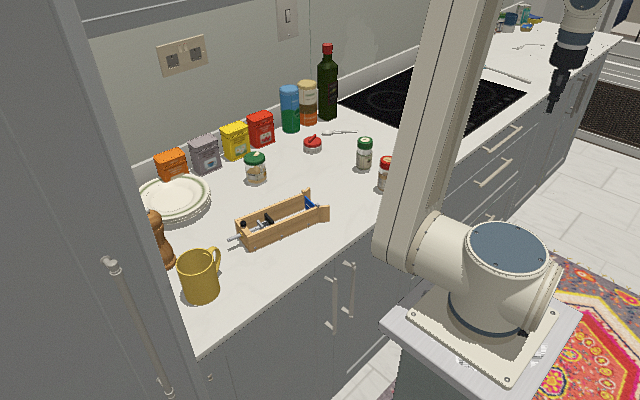

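The top view shows the red jar at about (396,215), green at (407,175) and black at (441,211). The lane runs left from its mouth at about (318,195) to its stop at (250,186). The scene view agrees, with the blue flap at (309,202) and the mug at (200,275).

apply_moves(
  moves=[
    {"x": 387,"y": -337,"z": -100,"rz": -1.2},
    {"x": 387,"y": -337,"z": -100,"rz": -1.2},
    {"x": 387,"y": -337,"z": -100,"rz": -1.2},
    {"x": 387,"y": -337,"z": -100,"rz": -1.2},
    {"x": 387,"y": -337,"z": -100,"rz": -1.2},
    {"x": 387,"y": -337,"z": -100,"rz": -1.2},
    {"x": 387,"y": -337,"z": -100,"rz": -1.2},
    {"x": 387,"y": -337,"z": -100,"rz": -1.2},
  ],
)

```text
schema error: expected keys x, y, z, rx, ry, rz, claw
```

```bash
cat >> h.py <<'E'
def go(x,y,z,yaw):
    o=r.get_obs();T=R.from_euler("xyz",o["orientation"]);G=R.from_euler("xyz",[np.pi,0,yaw])
    d=T.inv().apply(np.array([x,y,z])-o["tool_pos"])*1000
    return np.round(d,1),np.round((T.inv()*G).as_rotvec(),3)
E
python3 - <<'E'
from h import *
o=r.get_obs();print(o["tool_pos"],o["orientation"],o["clock"])
c,d=ray("wrist",(320,200));print(c,d)
print(go(.43,-.06,.33,1.45))
E
```

```text
[ 0.14924356 -0.52937019  0.2312959 ] [3.14155661e+00 9.37362938e-06 2.74818535e-01] 0.8
[ 0.22001728 -0.50836194  0.37291493] [-0.28455545 -0.07677851 -0.95558693]
(array([ 397.6, -375.6,  -98.7]), array([ 0.   ,  0.   , -1.175]))
```

apply_moves(
  moves=[
    {"x": 390,"y": -350,"z": -100,"rx": 0,"ry": 0,"rz": -1.2,"claw": 85},
    {"x": 390,"y": -350,"z": -100,"rx": 0,"ry": 0,"rz": -1.2,"claw": 85},
    {"x": 390,"y": -350,"z": -100,"rx": 0,"ry": 0,"rz": -1.2,"claw": 85},
    {"x": 390,"y": -350,"z": -100,"rx": 0,"ry": 0,"rz": -1.2,"claw": 85},
    {"x": 390,"y": -350,"z": -100,"rx": 0,"ry": 0,"rz": -1.2,"claw": 85},
    {"x": 390,"y": -350,"z": -100,"rx": 0,"ry": 0,"rz": -1.2,"claw": 85},
    {"x": 390,"y": -350,"z": -100,"rx": 0,"ry": 0,"rz": -1.2,"claw": 85},
    {"x": 390,"y": -350,"z": -100,"rx": 0,"ry": 0,"rz": -1.2,"claw": 85},
  ],
)

```text
clock: 1.47
tool_pos: [0.3249, -0.2509, 0.2944]
orientation: [3.141, 0.0, 1.28]
wrist_force: [2.3, -0.3, -0.8]
finger_gap: 0.0848
grasp_force: 0.0
```

```bash
python3 - <<'E'
from h import *
print(go(.45,0.02,.33,1.45))
E
```

```text
(array([295.4,  42.3, -35.7]), array([ 0.001,  0.   , -0.17 ]))
```

apply_moves(
  moves=[
    {"x": 295,"y": -42,"z": -36,"rx": 0,"ry": 0,"rz": -0.17,"claw": 85},
    {"x": 295,"y": -42,"z": -36,"rx": 0,"ry": 0,"rz": -0.17,"claw": 85},
    {"x": 295,"y": -42,"z": -36,"rx": 0,"ry": 0,"rz": -0.17,"claw": 85},
    {"x": 295,"y": -42,"z": -36,"rx": 0,"ry": 0,"rz": -0.17,"claw": 85},
    {"x": 295,"y": -42,"z": -36,"rx": 0,"ry": 0,"rz": -0.17,"claw": 85},
    {"x": 295,"y": -42,"z": -36,"rx": 0,"ry": 0,"rz": -0.17,"claw": 85},
    {"x": 295,"y": -42,"z": -36,"rx": 0,"ry": 0,"rz": -0.17,"claw": 85},
    {"x": 295,"y": -42,"z": -36,"rx": 0,"ry": 0,"rz": -0.17,"claw": 85},
  ],
)

```text
clock: 2.13
tool_pos: [0.3702, 0.0465, 0.3308]
orientation: [3.14, -0.001, 1.45]
wrist_force: [0.2, -1.3, -0.0]
finger_gap: 0.085
grasp_force: 0.0
```

```bash
python3 - <<'E'
from h import *
print(r.get_obs()["tool_pos"])
im=imaging.read_camera("wrist");cv2.imwrite("pics/w1.png",im)
for q in("red_jar_mid","spice_lane","flap","lane_stop"):
    for o in finder.regions_of("wrist",q)[:1]:
        m=o["region"];ys,xs=np.nonzero(m)
        np.save(f"m_{q}.npy",m)
        print(q,round(o["p"],2),np.round(o["uv"],1),xs.min(),xs.max(),ys.min(),ys.max(),np.round(at_z("wrist",o["uv"],.05),3))
E
```

```text
[0.37020592 0.04651696 0.33077676]
red_jar_mid 0.9 [374.8 325.9] 357 396 290 357 [ 0.421 -0.225  0.05 ]
spice_lane 0.82 [433.9  70.4] 371 479 0 191 [0.519 0.136 0.05 ]
flap 0.58 [413.6 167.7] 395 432 160 168 [0.49  0.017 0.05 ]
lane_stop 0.95 [435.7  20.5] 410 473 0 76 [0.523 0.188 0.05 ]
```

View pics/w1.png

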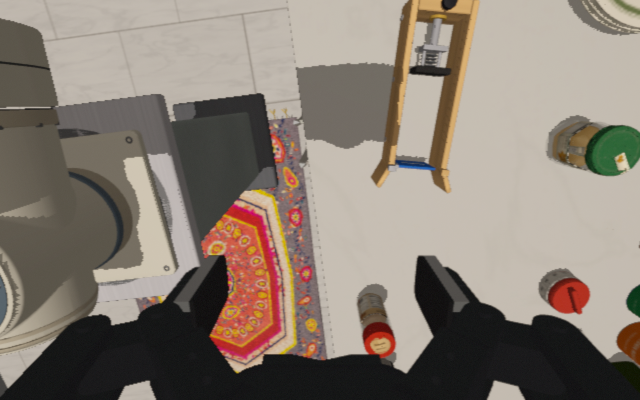

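The wrist view shows the lane mouth with the blue flap at about (413,166), the pad at (432,70) and the stop near (435,10). The red jar's cap is at (378,338).

```bash
python3 - <<'E'
import cv2
im=cv2.imread("pics/w1.png")[0:200,350:490]
cv2.imwrite("pics/w1c.png",cv2.resize(im,None,fx=3,fy=3,interpolation=cv2.INTER_CUBIC))
E
```

```text
(no output)
```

View pics/w1c.png

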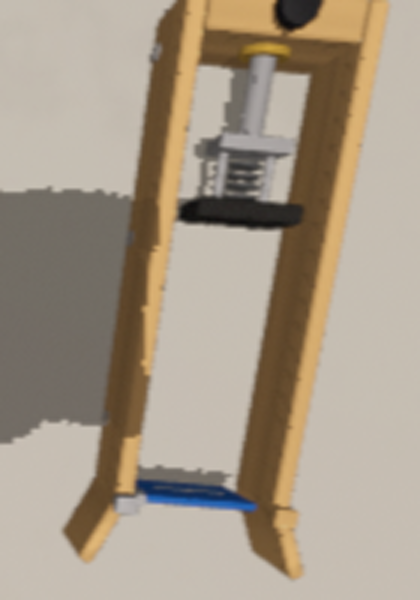

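```bash
cat > lane.py <<'E'
from h import *
f=lambda u,v,z: at_z("wrist",(350+u/3,v/3),z)[:2]
L=[f(203,30,.055),f(137,485,.055)];Rr=[f(346,60,.055),f(273,500,.055)]
for A in(L,Rr):
    d=A[0]-A[1];print(A,"ang",np.arctan2(d[1],d[0]))
print("hinge blk",f(128,505,.063),f(286,518,.063),"flap end",f(257,507,.052),"pad",f(242,215,.045),"stopfront",f(205,30,.055),f(360,42,.055))
d=L[0]-L[1]+Rr[0]-Rr[1];u=d/np.linalg.norm(d);n=np.array([-u[1],u[0]])
print("u",u,"yaw",np.arctan2(u[1],u[0]),"n offsets",[n@p for p in L+Rr],"s flap",u@f(257,507,.052), u@f(128,505,.063),u@f(286,518,.063),"stop",u@f(205,30,.055),u@f(360,42,.055),"pad",u@f(242,215,.045))
print("flap base", u@f(140,482,.052))
c,_=ray("wrist",(320,200));print(c)
# jar: cap top centre at z=.105
m=np.load("m_red_jar_mid.npy");print("jar cap",at_z("wrist",(379,339),.105))
from scipy.optimize import minimize
t=np.linspace(0,2*np.pi,40)
def cost(p):
    P=[[p[0]+.0225*np.cos(a),p[1]+.0225*np.sin(a),z] for z in(0,.105) for a in t]
    h=cv2.convexHull(proj("wrist",P).astype(np.float32));M=np.zeros((1600,2560),np.uint8)
    cv2.fillConvexPoly(M,np.int32(h*4),1);M=cv2.resize(M,(640,400),interpolation=cv2.INTER_AREA*0).astype(bool)
    return (M^m).sum()
b=minimize(cost,[.425,-.22],method="Nelder-Mead",options=dict(initial_simplex=[[.425,-.22],[.435,-.22],[.425,-.205]],xatol=1e-4,fatol=.1));print(b.x,b.fun,m.sum())
E
python3 lane.py
```

```text
[array([0.50083097, 0.20097894]), array([0.46546837, 0.02834693])] ang 1.3687475951055066
[array([0.55510911, 0.18372277]), array([0.52413713, 0.01421758])] ang 1.3900700406407487
hinge blk [0.45945264 0.02181998] [0.52676974 0.00753103] flap end [0.51811693 0.01122115] pad [0.51707859 0.13322469] stopfront [0.50158966 0.20088214] [0.56040912 0.18926496]
u [0.19033853 0.98171852] yaw 1.3792893577994878 n offsets [np.float64(-0.45342100054228135), np.float64(-0.4515634003208312), np.float64(-0.5099913692634744), np.float64(-0.5118489694849246)] s flap 0.10963362130870244 0.10887261805708275 0.1076579250686662 stop 0.29268155207491686 0.29247236637197604 pad 0.22920912695221451
flap base 0.11733264916992905
[0.3788278  0.11555128 0.47116519]
jar cap [ 0.41786997 -0.20458299  0.105     ]
[ 0.41909693 -0.21448854] 99.0 1891
```

Lane origin is about (0.494, 0.015) with yaw 1.379. The stop spacing (184 mm) and flap plane agree with the given sizes. The jar is at about (0.420, -0.212).

```bash
python3 - <<'E'
from h import *
print(go(.420,-.212,.20,1.379))
E
```

```text
(array([-244.5,   81.4,  129.6]), array([-0.   ,  0.   ,  0.065]))
```

apply_moves(
  moves=[
    {"x": -245,"y": 81,"z": 130,"rx": 0,"ry": 0,"rz": 0.065,"claw": 70},
    {"x": -245,"y": 81,"z": 130,"rx": 0,"ry": 0,"rz": 0.065,"claw": 70},
    {"x": -245,"y": 81,"z": 130,"rx": 0,"ry": 0,"rz": 0.065,"claw": 70},
    {"x": -245,"y": 81,"z": 130,"rx": 0,"ry": 0,"rz": 0.065,"claw": 70},
    {"x": -245,"y": 81,"z": 130,"rx": 0,"ry": 0,"rz": 0.065,"claw": 70},
    {"x": -245,"y": 81,"z": 130,"rx": 0,"ry": 0,"rz": 0.065,"claw": 70},
    {"x": -245,"y": 81,"z": 130,"rx": 0,"ry": 0,"rz": 0.065,"claw": 70},
    {"x": -245,"y": 81,"z": 130,"rx": 0,"ry": 0,"rz": 0.065,"claw": 70},
  ],
)

```text
clock: 3.05
tool_pos: [0.4186, -0.2179, 0.1958]
orientation: [-3.137, -0.001, 1.372]
wrist_force: [-1.0, 0.6, -0.2]
finger_gap: 0.0699
grasp_force: 0.0
```

```bash
python3 - <<'E'
from h import *
print(r.get_obs()["tool_pos"])
im=imaging.read_camera("wrist")
o=finder.regions_of("wrist","red_jar_mid")[0];m=o["region"];print(o["p"],o["uv"],m.sum(),at_z("wrist",o["uv"],.09))
np.save("m_red_jar_mid.npy",m)
cs,_=cv2.findContours(m.astype(np.uint8),0,2);cv2.drawContours(im,cs,-1,(255,0,255),1)
P=[[.42,-.212,.105],[.42,-.212,0]]
for p in proj("wrist",P): cv2.circle(im,tuple(int(a) for a in p),3,(255,255,0),-1)
cv2.imwrite("pics/w2.png",im)
print(go(.420,-.212,.20,1.379))
E
python3 lane.py|tail -1
```

```text
[ 0.41860907 -0.2178677   0.19584595]
0.92 [326.1, 187.3] 3341 [ 0.42260226 -0.20568411  0.09      ]
(array([ 2.3,  1.2, -1.5]), array([-0.003, -0.001, -0.005]))
[ 0.4208338  -0.20605994] 98.0 3341
```

View pics/w2.png

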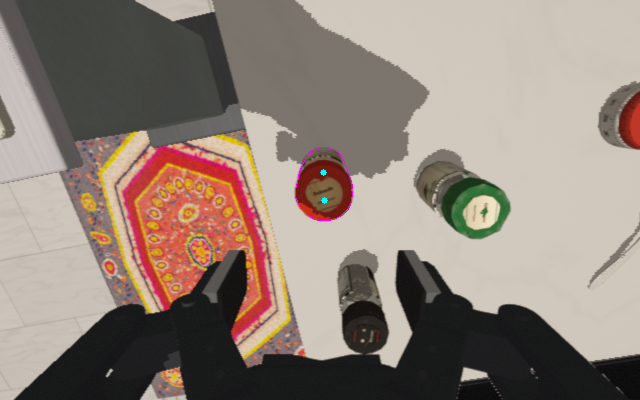

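The network's outline fits the red jar, with its cap top at about (324,193). That puts the jar at about (0.421, -0.207), and green (475,205) and black (362,310) are clear of the fingers.

```bash
python3 - <<'E'
from h import *
print(r.get_obs()["tool_pos"],go(.421,-.207,.068,1.379))
E
```

```text
[ 0.4184128  -0.21401462  0.19853262] (array([  7.2,   1.5, 130.5]), array([-0.003, -0.001, -0.005]))
```

apply_moves(
  moves=[
    {"x": 6,"y": 1,"z": 35,"rx": 0,"ry": 0,"rz": 0,"claw": 70},
    {"x": 6,"y": 1,"z": 70,"rx": 0,"ry": 0,"rz": 0,"claw": 70},
    {"x": 6,"y": 1,"z": 100,"rx": 0,"ry": 0,"rz": 0,"claw": 70},
    {"x": 6,"y": 1,"z": 120,"rx": 0,"ry": 0,"rz": 0,"claw": 70},
    {"x": 6,"y": 1,"z": 131,"rx": 0,"ry": 0,"rz": 0,"claw": 70},
    {"x": 6,"y": 1,"z": 131,"rx": 0,"ry": 0,"rz": 0,"claw": 70},
    {"x": 6,"y": 1,"z": 131,"rx": 0,"ry": 0,"rz": 0,"claw": 70},
  ],
)

```text
clock: 3.73
tool_pos: [0.4217, -0.2058, 0.0694]
orientation: [-3.142, -0.0, 1.379]
wrist_force: [0.0, -0.7, 0.3]
finger_gap: 0.0698
grasp_force: 0.0
```

```bash
python3 - <<'E'
from h import *
print(go(.421,-.207,.068,1.379))
im=imaging.read_camera("wrist");cv2.imwrite("pics/w3.png",im)
E
```

```text
(array([-1.3, -0.4,  1.4]), array([-0., -0.,  0.]))
```

View pics/w3.png

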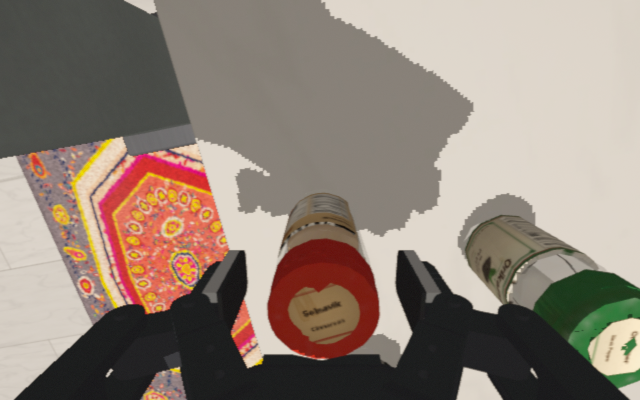

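The jar sits centred between the fingers: cap top at about (322,305), pads at columns 240 and 405. I'll check the fore-aft centring.

```bash
python3 - <<'E'
from h import *
finder
m=finder.regions_of("wrist","red_jar_mid")[0]["region"];np.save("m_red_jar_mid.npy",m)
print(at_z("wrist",(322,304),.105))
E
python3 lane.py|tail -1
```

```text
[ 0.42168618 -0.20590798  0.105     ]
[ 0.42167082 -0.20959894] 371.0 14414
```

apply_moves(
  moves=[
    {"x": -1,"y": 0,"z": 0,"rx": 0,"ry": 0,"rz": 0,"claw": 55},
    {"x": -1,"y": 0,"z": 0,"rx": 0,"ry": 0,"rz": 0,"claw": 40},
    {"x": -1,"y": 0,"z": 0,"rx": 0,"ry": 0,"rz": 0,"claw": 30},
    {"x": -1,"y": 0,"z": 0,"rx": 0,"ry": 0,"rz": 0,"claw": 30},
    {"x": -1,"y": 0,"z": 0,"rx": 0,"ry": 0,"rz": 0,"claw": 30},
    {"x": -1,"y": 0,"z": 0,"rx": 0,"ry": 0,"rz": 0,"claw": 30},
  ],
  newtons=80,
)

```text
clock: 4.33
tool_pos: [0.4224, -0.2073, 0.0701]
orientation: [3.14, 0.001, 1.38]
wrist_force: [-1.5, 0.9, 9.6]
finger_gap: 0.0434
grasp_force: 80.2
```

```bash
python3 - <<'E'
from h import *
u=np.array([np.cos(1.379),np.sin(1.379)]);O=np.array([.4936,.015])
for s in(-.08,): print(O+s*u,go(*(O+s*u),.075,1.379))
print(r.get_obs()["tool_pos"])
E
```

```text
[ 0.47835019 -0.06353307] (array([151.8,  27.7,  -5. ]), array([0.002, 0.001, 0.001]))
[ 0.4223533  -0.20733027  0.07012857]
```

apply_moves(
  moves=[
    {"x": 0,"y": 0,"z": -5,"rx": 0,"ry": 0,"rz": 0,"claw": 30},
    {"x": 20,"y": 4,"z": -5,"rx": 0,"ry": 0,"rz": 0,"claw": 30},
    {"x": 50,"y": 9,"z": -5,"rx": 0,"ry": 0,"rz": 0,"claw": 30},
    {"x": 85,"y": 15,"z": -5,"rx": 0,"ry": 0,"rz": 0,"claw": 30},
    {"x": 120,"y": 22,"z": -5,"rx": 0,"ry": 0,"rz": 0,"claw": 30},
    {"x": 142,"y": 26,"z": -5,"rx": 0,"ry": 0,"rz": 0,"claw": 30},
    {"x": 152,"y": 28,"z": -5,"rx": 0,"ry": 0,"rz": 0,"claw": 30},
    {"x": 152,"y": 28,"z": -5,"rx": 0,"ry": 0,"rz": 0,"claw": 30},
  ],
)

```text
clock: 5.0
tool_pos: [0.4787, -0.0613, 0.0741]
orientation: [3.141, -0.0, 1.383]
wrist_force: [0.6, -0.1, -2.0]
finger_gap: 0.044
grasp_force: 81.3
```

```bash
python3 - <<'E'
from h import *
u=np.array([np.cos(1.379),np.sin(1.379)]);O=np.array([.4936,.015])
for s in(-.08,): print(go(*(O+s*u),.075,1.379))
im=imaging.read_camera("wrist")
# overlay model of the lane
def W(x,y,z): n=np.array([-u[1],u[0]]);return [*(O+u*x+n*y),z]
L=[[W(x,y,.055) for x in np.linspace(0,.2,30)] for y in(.031,.039,-.031,-.039)]+[[W(.184,y,.055) for y in np.linspace(-.03,.03,9)],[W(0,y,.052) for y in np.linspace(-.025,.029,9)]]
for l in L: cv2.polylines(im,[np.int32(proj("wrist",l)*8)],False,(255,0,255),1,shift=3)
cv2.imwrite("pics/w4.png",im);print(r.get_obs()["wrist_force"])
E
```

```text
(array([-2.3,  0.1, -0.9]), array([ 0.   , -0.   ,  0.004]))
[ 0.06703155 -0.11587121 -1.80020105]
```

View pics/w4.png

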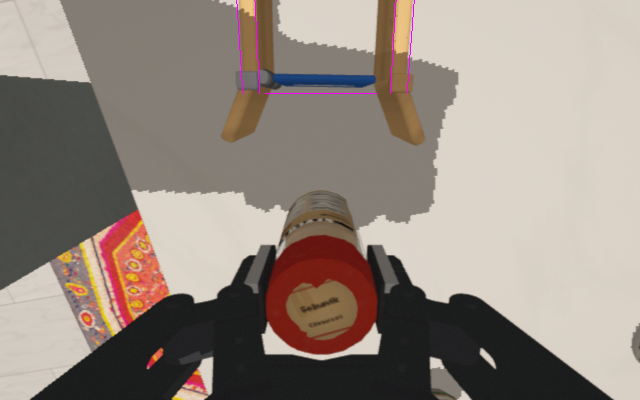

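The model overlay matches the walls sideways within about 1 mm. The flap, at about (322,80), lies about 4 mm farther in than the model. The jar is held upright and clear of the worktop.

apply_moves(
  moves=[
    {"x": 15,"y": 0,"z": 0,"rx": 0,"ry": 0,"rz": 0,"claw": 30},
    {"x": 30,"y": 0,"z": 0,"rx": 0,"ry": 0,"rz": 0,"claw": 30},
    {"x": 42,"y": 0,"z": 0,"rx": 0,"ry": 0,"rz": 0,"claw": 30},
    {"x": 52,"y": 0,"z": 0,"rx": 0,"ry": 0,"rz": 0,"claw": 30},
    {"x": 60,"y": 0,"z": 0,"rx": 0,"ry": 0,"rz": 0,"claw": 30},
    {"x": 68,"y": 0,"z": 0,"rx": 0,"ry": 0,"rz": 0,"claw": 30},
    {"x": 76,"y": 0,"z": 0,"rx": 0,"ry": 0,"rz": 0,"claw": 30},
    {"x": 84,"y": 0,"z": 0,"rx": 0,"ry": 0,"rz": 0,"claw": 30},
  ],
)

```text
clock: 5.72
tool_pos: [0.4942, 0.019, 0.0738]
orientation: [3.141, 0.002, 1.379]
wrist_force: [1.7, -6.3, -0.3]
finger_gap: 0.0432
grasp_force: 81.3
```

```bash
cat >> h.py <<'E'
def lane():
    u=np.array([np.cos(1.379),np.sin(1.379)]);n=np.array([-u[1],u[0]]);O=np.array([.4936,.015])+.004*u
    o=r.get_obs();d=o["tool_pos"][:2]-O;f=np.array(o["wrist_force"])
    print("s,y mm",np.round([d@u*1e3,d@n*1e3],1),"F u,n,z",np.round([f[:2]@u,f[:2]@n,f[2]],2),"z",o["tool_pos"][2],o["orientation"],o["clock"])
E
python3 - <<'E'
from h import *
lane()
im=imaging.read_camera("wrist");cv2.imwrite("pics/w5.png",im)
E
```

```text
s,y mm [0.  0.2] F u,n,z [-5.82 -2.87 -0.29] z 0.07380212187339644 [3.14136372e+00 2.12040773e-03 1.37890032e+00] 5.7167
```

View pics/w5.png

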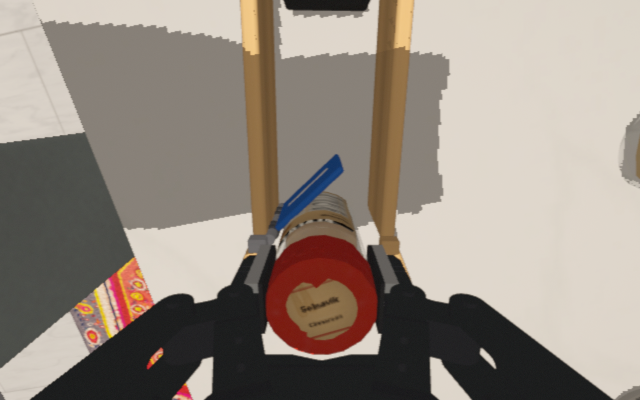

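The flap is swung well inward, its tip at about (340,158), and the jar is centred. The black pad is visible ahead at about (327,8).

apply_moves(
  moves=[
    {"x": 10,"y": 0,"z": 0,"rx": 0,"ry": 0,"rz": 0,"claw": 30},
    {"x": 20,"y": 0,"z": 0,"rx": 0,"ry": 0,"rz": 0,"claw": 30},
    {"x": 30,"y": 0,"z": 0,"rx": 0,"ry": 0,"rz": 0,"claw": 30},
    {"x": 40,"y": 0,"z": 0,"rx": 0,"ry": 0,"rz": 0,"claw": 30},
    {"x": 50,"y": 0,"z": 0,"rx": 0,"ry": 0,"rz": 0,"claw": 30},
    {"x": 59,"y": 0,"z": 0,"rx": 0,"ry": 0,"rz": 0,"claw": 30},
    {"x": 65,"y": 0,"z": 0,"rx": 0,"ry": 0,"rz": 0,"claw": 30},
    {"x": 70,"y": 0,"z": 0,"rx": 0,"ry": 0,"rz": 0,"claw": 30},
  ],
)

```text
clock: 6.43
tool_pos: [0.5076, 0.0892, 0.0738]
orientation: [-3.142, -0.001, 1.38]
wrist_force: [0.9, -1.2, -1.3]
finger_gap: 0.0435
grasp_force: 81.6
```

```bash
python3 - <<'E'
from h import *
lane()
im=imaging.read_camera("wrist");cv2.imwrite("pics/w6.png",im)
lane()
E
```

```text
s,y mm [71.5  0.4] F u,n,z [-1.05 -1.07 -1.26] z 0.07375914003000011 [-3.14152554e+00 -6.17734560e-04  1.38028426e+00] 6.4333
s,y mm [72.1  0.6] F u,n,z [ 1.64 -1.95 -0.5 ] z 0.07373759849421263 [-3.14138357e+00 -1.05974360e-03  1.38067309e+00] 6.4833
```

View pics/w6.png

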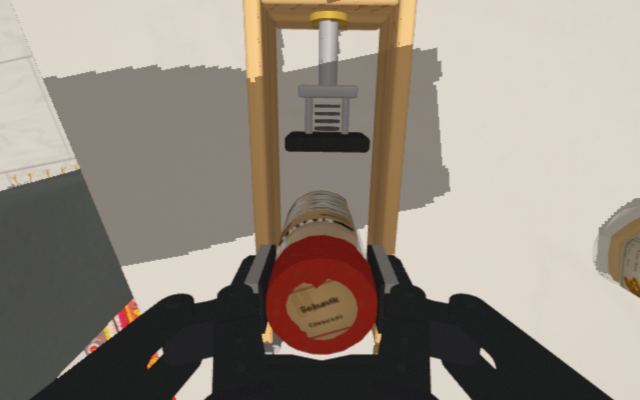

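```bash
python3 - <<'E'
from h import *
u=np.array([np.cos(1.379),np.sin(1.379)]);O=np.array([.4936,.015])+.004*u
print([(at_z("wrist",(327,v),.052)[:2]-O)@u for v in(132,151)]);lane()
E
```

```text
[np.float64(0.1324675269042443), np.float64(0.12297153157672128)]
s,y mm [72.1  0.6] F u,n,z [ 1.64 -1.95 -0.5 ] z 0.07373759849421263 [-3.14138357e+00 -1.05974360e-03  1.38067309e+00] 6.4833
```

The pad face is about 123 mm past the flap plane, so first touch is expected near s = 100 mm. I'll advance to 92 mm, then creep.

apply_moves(
  moves=[
    {"x": 4,"y": 0,"z": 0,"rx": 0,"ry": 0,"rz": 0,"claw": 30},
    {"x": 8,"y": 0,"z": 0,"rx": 0,"ry": 0,"rz": 0,"claw": 30},
    {"x": 12,"y": 0,"z": 0,"rx": 0,"ry": 0,"rz": 0,"claw": 30},
    {"x": 15,"y": 0,"z": 0,"rx": 0,"ry": 0,"rz": 0,"claw": 30},
    {"x": 18,"y": 0,"z": 0,"rx": 0,"ry": 0,"rz": 0,"claw": 30},
    {"x": 20,"y": 0,"z": 0,"rx": 0,"ry": 0,"rz": 0,"claw": 30},
    {"x": 20,"y": 0,"z": 0,"rx": 0,"ry": 0,"rz": 0,"claw": 30},
    {"x": 20,"y": 0,"z": 0,"rx": 0,"ry": 0,"rz": 0,"claw": 30},
  ],
)

```text
clock: 7.15
tool_pos: [0.5111, 0.1079, 0.0737]
orientation: [-3.141, 0.0, 1.38]
wrist_force: [0.1, 0.6, -1.9]
finger_gap: 0.0432
grasp_force: 81.7
```

```bash
python3 - <<'E'
from h import *
lane()
E
```

```text
s,y mm [90.6  0.6] F u,n,z [ 0.6  -0.02 -1.9 ] z 0.07368500367502127 [-3.14128508e+00  1.12830262e-04  1.37995358e+00] 7.15
```

apply_moves(
  moves=[
    {"x": 1,"y": 0,"z": 0,"rx": 0,"ry": 0,"rz": 0,"claw": 30},
    {"x": 2,"y": 0,"z": 0,"rx": 0,"ry": 0,"rz": 0,"claw": 30},
    {"x": 3,"y": 0,"z": 0,"rx": 0,"ry": 0,"rz": 0,"claw": 30},
    {"x": 4,"y": 0,"z": 0,"rx": 0,"ry": 0,"rz": 0,"claw": 30},
    {"x": 4,"y": 0,"z": 0,"rx": 0,"ry": 0,"rz": 0,"claw": 30},
    {"x": 4,"y": 0,"z": 0,"rx": 0,"ry": 0,"rz": 0,"claw": 30},
  ],
)

```text
clock: 7.65
tool_pos: [0.512, 0.1119, 0.0738]
orientation: [3.142, -0.0, 1.38]
wrist_force: [0.4, -0.0, -0.0]
finger_gap: 0.0434
grasp_force: 81.7
```

```bash
python3 - <<'E'
from h import *
lane()
E
```

```text
s,y mm [94.6  0.4] F u,n,z [ 0.02 -0.37 -0.03] z 0.0737743020675217 [ 3.14154663e+00 -1.80605315e-05  1.37988345e+00] 7.65
```

apply_moves(
  moves=[
    {"x": 1,"y": 0,"z": 0,"rx": 0,"ry": 0,"rz": 0,"claw": 30},
    {"x": 2,"y": 0,"z": 0,"rx": 0,"ry": 0,"rz": 0,"claw": 30},
    {"x": 3,"y": 0,"z": 0,"rx": 0,"ry": 0,"rz": 0,"claw": 30},
    {"x": 3,"y": 0,"z": 0,"rx": 0,"ry": 0,"rz": 0,"claw": 30},
    {"x": 3,"y": 0,"z": 0,"rx": 0,"ry": 0,"rz": 0,"claw": 30},
  ],
)

```text
clock: 8.07
tool_pos: [0.5125, 0.1149, 0.0738]
orientation: [-3.142, 0.0, 1.38]
wrist_force: [-0.2, -0.3, -1.8]
finger_gap: 0.0435
grasp_force: 81.7
```

```bash
python3 - <<'E'
from h import *
lane()
E
```

```text
s,y mm [97.6  0.5] F u,n,z [-0.35  0.18 -1.81] z 0.07376284309494899 [-3.14158764e+00  7.18191589e-06  1.37995413e+00] 8.0667
```

apply_moves(
  moves=[
    {"x": 1,"y": 0,"z": 0,"rx": 0,"ry": 0,"rz": 0,"claw": 30},
    {"x": 2,"y": 0,"z": 0,"rx": 0,"ry": 0,"rz": 0,"claw": 30},
    {"x": 2,"y": 0,"z": 0,"rx": 0,"ry": 0,"rz": 0,"claw": 30},
    {"x": 2,"y": 0,"z": 0,"rx": 0,"ry": 0,"rz": 0,"claw": 30},
  ],
)

```text
clock: 8.4
tool_pos: [0.5129, 0.1168, 0.0737]
orientation: [-3.142, 0.0, 1.38]
wrist_force: [1.0, -0.6, -1.1]
finger_gap: 0.0434
grasp_force: 81.7
```

```bash
python3 - <<'E'
from h import *
lane()
E
```

```text
s,y mm [99.6  0.5] F u,n,z [-0.38 -1.07 -1.07] z 0.07373936486945565 [-3.14157410e+00  2.15653365e-05  1.37992401e+00] 8.4
```

apply_moves(
  moves=[
    {"x": 1,"y": 0,"z": 0,"rx": 0,"ry": 0,"rz": 0,"claw": 30},
    {"x": 1.5,"y": 0,"z": 0,"rx": 0,"ry": 0,"rz": 0,"claw": 30},
    {"x": 1.5,"y": 0,"z": 0,"rx": 0,"ry": 0,"rz": 0,"claw": 30},
    {"x": 1.5,"y": 0,"z": 0,"rx": 0,"ry": 0,"rz": 0,"claw": 30},
  ],
)

```text
clock: 8.73
tool_pos: [0.5132, 0.1182, 0.0738]
orientation: [-3.142, 0.0, 1.38]
wrist_force: [0.1, -0.8, 0.1]
finger_gap: 0.0436
grasp_force: 81.7
```

```bash
python3 - <<'E'
from h import *
lane()
E
```

```text
s,y mm [101.1   0.5] F u,n,z [-0.73 -0.23  0.08] z 0.07376350719155778 [-3.14155870e+00  1.03014612e-05  1.37986489e+00] 8.7333
```

apply_moves(
  moves=[
    {"x": 1,"y": 0,"z": 0,"rx": 0,"ry": 0,"rz": 0,"claw": 30},
    {"x": 1,"y": 0,"z": 0,"rx": 0,"ry": 0,"rz": 0,"claw": 30},
    {"x": 1,"y": 0,"z": 0,"rx": 0,"ry": 0,"rz": 0,"claw": 30},
    {"x": 1,"y": 0,"z": 0,"rx": 0,"ry": 0,"rz": 0,"claw": 30},
  ],
)

```text
clock: 9.07
tool_pos: [0.5133, 0.1191, 0.0738]
orientation: [-3.142, 0.0, 1.38]
wrist_force: [-0.6, -1.7, -0.3]
finger_gap: 0.0435
grasp_force: 81.7
```

```bash
python3 - <<'E'
from h import *
lane()
E
```

```text
s,y mm [101.9   0.5] F u,n,z [-1.82  0.26 -0.28] z 0.0737755824719562 [-3.14157168e+00  2.68098902e-04  1.37970973e+00] 9.0667
```

apply_moves(
  moves=[
    {"x": 0.5,"y": 0,"z": 0,"rx": 0,"ry": 0,"rz": 0,"claw": 30},
    {"x": 1,"y": 0,"z": 0,"rx": 0,"ry": 0,"rz": 0,"claw": 30},
    {"x": 1,"y": 0,"z": 0,"rx": 0,"ry": 0,"rz": 0,"claw": 30},
    {"x": 1,"y": 0,"z": 0,"rx": 0,"ry": 0,"rz": 0,"claw": 30},
  ],
)

```text
clock: 9.4
tool_pos: [0.5136, 0.12, 0.0738]
orientation: [3.142, 0.0, 1.38]
wrist_force: [-1.0, -3.5, 0.4]
finger_gap: 0.043
grasp_force: 81.8
```

```bash
python3 - <<'E'
from h import *
lane()
E
```

```text
s,y mm [102.9   0.4] F u,n,z [-3.57  0.28  0.38] z 0.07380291988140344 [3.14154378e+00 3.64183742e-04 1.37969250e+00] 9.4
```

apply_moves(
  moves=[
    {"x": 0.2,"y": 0,"z": 0,"rx": 0,"ry": 0,"rz": 0,"claw": 30},
    {"x": 0.5,"y": 0,"z": 0,"rx": 0,"ry": 0,"rz": 0,"claw": 30},
    {"x": 0.5,"y": 0,"z": 0,"rx": 0,"ry": 0,"rz": 0,"claw": 30},
  ],
)

```text
clock: 9.65
tool_pos: [0.5136, 0.1205, 0.0738]
orientation: [3.142, 0.0, 1.38]
wrist_force: [-1.2, -3.0, 0.9]
finger_gap: 0.0434
grasp_force: 81.9
```

```bash
python3 - <<'E'
from h import *
lane()
E
```

```text
s,y mm [103.4   0.4] F u,n,z [-3.18  0.62  0.93] z 0.07380520878902834 [3.14152855e+00 4.06264362e-04 1.37967576e+00] 9.65
```

apply_moves(
  moves=[
    {"x": 0.3,"y": 0,"z": 0,"rx": 0,"ry": 0,"rz": 0,"claw": 30},
    {"x": 0.6,"y": 0,"z": 0,"rx": 0,"ry": 0,"rz": 0,"claw": 30},
    {"x": 0.6,"y": 0,"z": 0,"rx": 0,"ry": 0,"rz": 0,"claw": 30},
    {"x": 0.6,"y": 0,"z": 0,"rx": 0,"ry": 0,"rz": 0,"claw": 30},
  ],
)

```text
clock: 9.98
tool_pos: [0.5137, 0.1211, 0.0738]
orientation: [3.142, 0.0, 1.38]
wrist_force: [-1.4, -5.0, 2.0]
finger_gap: 0.0432
grasp_force: 82.0
```

```bash
python3 - <<'E'
from h import *
lane()
for i in range(3): imaging.read_camera("scene");lane()
im=imaging.read_camera("scene");
cv2.imwrite("pics/s2.png",cv2.resize(im[150:270,200:360],None,fx=4,fy=4,interpolation=cv2.INTER_CUBIC))
E
```

```text
s,y mm [104.    0.4] F u,n,z [-5.21  0.39  2.04] z 0.07381431886605794 [3.14153631e+00 4.78318402e-04 1.37968089e+00] 9.9833
s,y mm [104.    0.4] F u,n,z [-4.47  0.47  1.13] z 0.07381440785361301 [3.14150865e+00 4.89235716e-04 1.37966870e+00] 10.0333
s,y mm [103.9   0.4] F u,n,z [-5.21  0.08  1.37] z 0.07380774278898988 [3.14151873e+00 4.87120051e-04 1.37963873e+00] 10.0833
s,y mm [103.9   0.4] F u,n,z [-4.68  0.5   1.66] z 0.07381427041422937 [3.14149359e+00 4.59277795e-04 1.37961123e+00] 10.1333
```

View pics/s2.png

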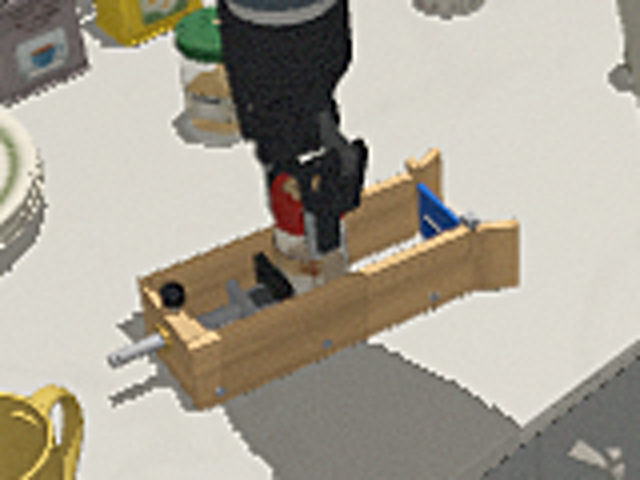

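The scene crop shows the jar against the black pad, at about (275,275) in the crop, with the blue flap shut at (435,210). The push is steady at about 5 N, so I'll ease back, set the jar down and release.

apply_moves(
  moves=[
    {"x": -0.7,"y": 0,"z": 0,"rx": 0,"ry": 0,"rz": 0,"claw": 30},
    {"x": -1.5,"y": 0,"z": 0,"rx": 0,"ry": 0,"rz": 0,"claw": 30},
    {"x": -2.2,"y": 0,"z": 0,"rx": 0,"ry": 0,"rz": 0,"claw": 30},
    {"x": -3,"y": 0,"z": 0,"rx": 0,"ry": 0,"rz": 0,"claw": 30},
    {"x": -3,"y": 0,"z": 1,"rx": 0,"ry": 0,"rz": 0,"claw": 30},
    {"x": -3,"y": 0,"z": 2,"rx": 0,"ry": 0,"rz": 0,"claw": 30},
    {"x": -3,"y": 0,"z": 2,"rx": 0,"ry": 0,"rz": 0,"claw": 30},
    {"x": -3,"y": 0,"z": 2,"rx": 0,"ry": 0,"rz": 0,"claw": 30},
  ],
)

```text
clock: 10.85
tool_pos: [0.5131, 0.1185, 0.0716]
orientation: [-3.141, -0.0, 1.38]
wrist_force: [-0.3, 0.3, -1.3]
finger_gap: 0.0438
grasp_force: 81.8
```

```bash
python3 - <<'E'
from h import *
lane()
E
```

```text
s,y mm [101.3   0.6] F u,n,z [ 0.23  0.31 -1.25] z 0.07158518578651399 [-3.14121344e+00 -2.43747775e-04  1.37995951e+00] 10.85
```

apply_moves(
  moves=[
    {"x": 0,"y": 0,"z": 0.5,"rx": 0,"ry": 0,"rz": 0,"claw": 30},
    {"x": 0,"y": 0,"z": 1,"rx": 0,"ry": 0,"rz": 0,"claw": 30},
    {"x": 0,"y": 0,"z": 1,"rx": 0,"ry": 0,"rz": 0,"claw": 30},
  ],
)

```text
clock: 11.1
tool_pos: [0.5132, 0.1184, 0.0707]
orientation: [-3.141, -0.0, 1.38]
wrist_force: [0.6, 0.3, -1.2]
finger_gap: 0.0435
grasp_force: 81.8
```

```bash
python3 - <<'E'
from h import *
lane()
E
```

```text
s,y mm [101.2   0.5] F u,n,z [ 0.42 -0.52 -1.22] z 0.07065423738541461 [-3.14146653e+00 -1.20968428e-04  1.37988254e+00] 11.1
```

apply_moves(
  moves=[
    {"x": 0,"y": 0,"z": 0.5,"rx": 0,"ry": 0,"rz": 0,"claw": 30},
    {"x": 0,"y": 0,"z": 0.8,"rx": 0,"ry": 0,"rz": 0,"claw": 30},
    {"x": 0,"y": 0,"z": 0.8,"rx": 0,"ry": 0,"rz": 0,"claw": 30},
  ],
)

```text
clock: 11.35
tool_pos: [0.5132, 0.1184, 0.0702]
orientation: [3.141, -0.0, 1.38]
wrist_force: [-0.4, -0.2, 2.5]
finger_gap: 0.0432
grasp_force: 82.1
```

```bash
python3 - <<'E'
from h import *
lane()
E
```

```text
s,y mm [101.2   0.4] F u,n,z [-0.27  0.35  2.52] z 0.07018027228291632 [ 3.14136530e+00 -1.60987141e-04  1.37981076e+00] 11.35
```

The jar has touched down, so I'll open and retreat upward.

apply_moves(
  moves=[
    {"x": 0,"y": 0,"z": 0,"rx": 0,"ry": 0,"rz": 0,"claw": 44},
    {"x": 0,"y": 0,"z": 0,"rx": 0,"ry": 0,"rz": 0,"claw": 48},
    {"x": 0,"y": 0,"z": 0,"rx": 0,"ry": 0,"rz": 0,"claw": 55},
    {"x": 0,"y": 0,"z": 0,"rx": 0,"ry": 0,"rz": 0,"claw": 65},
    {"x": 0,"y": 0,"z": 0,"rx": 0,"ry": 0,"rz": 0,"claw": 75},
    {"x": 0,"y": 0,"z": 0,"rx": 0,"ry": 0,"rz": 0,"claw": 75},
    {"x": 0,"y": 0,"z": 0,"rx": 0,"ry": 0,"rz": 0,"claw": 75},
  ],
  newtons=20,
)

```text
clock: 11.93
tool_pos: [0.5132, 0.1183, 0.07]
orientation: [-3.142, 0.0, 1.38]
wrist_force: [0.0, 0.0, -0.4]
finger_gap: 0.0746
grasp_force: 0.0
```

apply_moves(
  moves=[
    {"x": 0,"y": 0,"z": -10,"rx": 0,"ry": 0,"rz": 0,"claw": 75},
    {"x": 0,"y": 0,"z": -25,"rx": 0,"ry": 0,"rz": 0,"claw": 75},
    {"x": 0,"y": 0,"z": -50,"rx": 0,"ry": 0,"rz": 0,"claw": 75},
    {"x": 0,"y": 0,"z": -80,"rx": 0,"ry": 0,"rz": 0,"claw": 75},
    {"x": 0,"y": 0,"z": -110,"rx": 0,"ry": 0,"rz": 0,"claw": 75},
    {"x": 0,"y": 0,"z": -120,"rx": 0,"ry": 0,"rz": 0,"claw": 75},
    {"x": 0,"y": 0,"z": -120,"rx": 0,"ry": 0,"rz": 0,"claw": 75},
    {"x": 0,"y": 0,"z": -120,"rx": 0,"ry": 0,"rz": 0,"claw": 75},
  ],
)

```text
clock: 12.6
tool_pos: [0.5133, 0.1183, 0.1904]
orientation: [3.14, -0.0, 1.38]
wrist_force: [0.4, -0.1, -0.4]
finger_gap: 0.075
grasp_force: 0.0
```

```bash
python3 - <<'E'
from h import *
lane()
im=imaging.read_camera("scene")
cv2.imwrite("pics/s3.png",cv2.resize(im[130:310,160:400],None,fx=3,fy=3,interpolation=cv2.INTER_CUBIC))
E
```

```text
s,y mm [101.2   0.4] F u,n,z [-0.02 -0.37 -0.38] z 0.19036547823876093 [ 3.14048720e+00 -3.08213819e-04  1.37979644e+00] 12.6
```

View pics/s3.png

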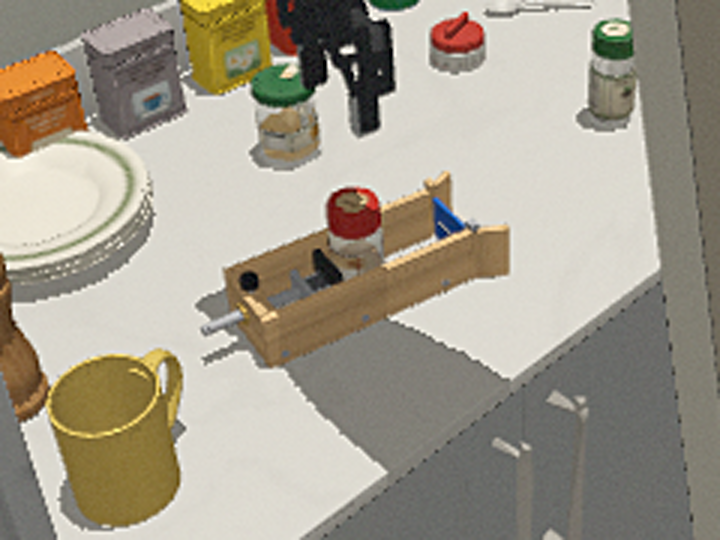

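The jar stands upright in the lane with its cap at about (353,212) in the crop, against the pad. The flap is shut at (450,217), the mug and green jar are where they were, and the gripper is clear.

```bash
python3 -c "
from rig import ticket
print(ticket.job_done())"
```

```text
the job is handed in; nothing more can be done
None
```

The red-capped jar stands upright in the lane at the back pad behind the shut flap, after a steady press of about 5 N, and the job is handed in; no verdict came back, and I didn't re-check the black jar at the end.

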